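# Feel which tin is full, then tip its balls into the scale pan

## Robot

A 6-joint arm with a two-finger parallel gripper is mounted at the origin on the work surface. World frame = base frame: x ahead of the robot, y to its left, z up, the work surface at z = 0. Lengths are in m, angles in rad, forces in N, time in s.
With the tool pointing down it reaches from about 0.35 to 0.925 m from the base axis. Payload 6.4 kg.
Tool frame: the origin (TCP) lies at the very end of the fingers, on their centre line; the grasp point (between the pads) lies 19 mm behind it; x points along the fingers, y is the direction in which the jaws open and shut, and the axes are right-handed (so a half turn about x gives the same grasp; the last joint's range is limited). The gripper opens to 85 mm and grips with 20 to 120 N. Pads are 22 mm wide; open, the fingers measure 114 mm over their backs; the gripper's body (76 mm by 85 mm) begins 54 mm behind the grasp point. The pads swing forward as they close: fully open they stand 13 mm farther back than shut.
Start: joints at [-1.393, 0.245, 1.558, -0, 1.339, -0.174], TCP at [0.224, -0.61, 0.209] pointing down, gripper open.
Joint ranges: [-3.13, 3.13], [-1.02, 2.26], [0.13, 2.54], [-0.95, 4.09], [0.21, 2.88], [-2.74, 2.74]. Speed limits (rad/s): [2.57, 2.57, 3.14, 3.14, 3.14, 3.14].

## Interface

Orientations are given as a rotation vector (axis times angle).
In Python, from workcell import state, grab_frame, hand_in gives the robot as it stands.
- The arm moves only by the shell command python3 -m jog 'ROWS' [FORCE]. ROWS is JSON, a list that holds one entry, the list of rows, each a list of 7 numbers: the turn, a rotation vector about the tool's x, y, z in degrees, then the shift along the tool's x, y, z in cm, then the closure, from 0 (fully open) to 1 (shut). In form: [[[ax, ay, az, x, y, z, hand], ...]]. A call has 1 to 12 rows; each row is the pose to reach, as a shift and turn from the pose commanded when the call began, along the tool's axes at that moment; what a row does not reach only later rows make up. A row lasts 1/12 s, in which the tool goes at most 41.7 mm and 7.16 degrees, less where a joint would pass 70% of its speed; a pose out of reach is approached as far as the arm can. A call with a gripper value outside its range is refused whole. The fingers move at their own pace and stop on an object; FORCE is the grip in N (left out, the last holds). Time passes only in rows, so rows that repeat a pose let the fingers close. It gives the time, the measured TCP pose, the force and the opening at its end, in the units of the state.
- state(): the state, without advancing time (a new reading comes with each control period).
- grab_frame(name): name is "scene" or "top" or "wrist"; returns a dict with "color" (384x512x3 uint8, red, green, blue), "depth" (384x512 float32, m along the optical axis (not along the pixel's ray), 0 where there is no reading), "camera_matrix" (3x3 intrinsics, pixels), "distortion" ([k1, k2, p1, p2, k3] as OpenCV has them; the pictures are not rectified), "eye" and "rotation" of the camera in the world; the wrist camera has in their place "T_tool_cam" (4x4, takes a point from camera to tool coordinates, whose origin is the TCP and whose axes are the tool frame's). Camera axes: x right, y up, looking along -z (the intrinsics and any distortion apply to the point x, -y, -z); pixel columns grow to the right and rows downward; lengths in m; the calibration is good to about 2 mm. A picture is of the moment at which its call begins: read the wrist's pose just before it.
- hand_in(): hands the job in, once; it reports no verdict.
The state is a dict: "clock": time; "qpos": joint angles; "dq": joint speeds; "joint_efforts": joint torques, N m; "eef_pos": TCP position; "eef_rot": TCP orientation; "ft_force": force on the tool from outside, world axes, zero at the start; "moment": the same for the moment, N m; "gripper_width": finger opening in m.
Only numpy, scipy, OpenCV 4.12 (cv2) and the standard library are available. Lean on these libraries where they do the work, as an engineer would, in place of code of your own. Each camera call takes 0.05 s, during which the arm holds its last target. There are 200 camera calls.

## Task

Of the two identical closed tins of steel grinding balls, one holds six balls and the other only one. Feel for the full one: lift a tin clear of the bench, tilt it part-way (about 25 degrees, so that nothing comes out) and hold it still for a second; then pour all the balls of the full tin, and no others, into the pan of the scale without spilling. Leave both tins standing upright on the bench, the full tin's balls in the pan, and the other things undisturbed.

Things in the scene. Friction and masses are not known exactly. Their poses are not given: they have to be found in the camera images.
- tin_a_mid (a point): Centre of a plain aluminium tin, closed on top: 62 mm wide (y), 90 mm high, flat vertical sides to grip from above. The point is midway between the sides, 45 mm above the underside, 41 mm in front of the flat back. z up, -x to the pouring side; the flat top (a hood over the chute) ends 50 mm in front. Empty 110-225 g; a ball (22 mm, steel) 43.5 g. Either tin may be the full one.
- tin_a_lip (a point): Middle of that tin's pouring lip, 72 mm in front (-x) of its centre point and 10 mm lower, axes alike. The open chute to it, 56 mm wide and 30 mm deep, rises from the front of the floor, leaning 50 degrees from vertical. Tipped towards -x, balls roll to the front, stay in up to about 30 degrees, and roll out beyond about 50; all are out by 70.
- tin_b_mid (a point): Centre of the second tin, alike in all but its contents; point and axes as for the first. Both tins stand on thin paper liners on a 2 mm rubber mat (300 x 400 mm) fixed to the bench.
- tin_b_lip (a point): Middle of the second tin's pouring lip, placed as for the first.
- pan_floor (a point): Centre of the inside floor of the square white plastic pan on the grey bench scale. The pan is 200 x 200 mm outside, walls 5 mm thick and standing 40 mm above its floor; its floor lies 60 mm above the bench and the pan cannot come off. x and y run along its sides, z up. The scale body beneath is fixed to the bench and no larger than the pan.
- pan (a joint): How far the pan has sunk on its spring, in m: 0 empty, 1.07 mm for every ball lying in it (6.4 mm for six), travel 14 mm.
- stock_bottle: Bystander: amber jar, 56 mm across, 100 mm high, white cap; origin at the centre of its underside.
- mortar: Bystander: white ceramic bowl, 100 mm across, 60 mm high; origin at the centre of its underside.
- spatula: Bystander: 200 mm spatula lying flat along its x axis; origin at its underside.
There are look-alikes about, which are no part of the job. What is shaped like the part that bears tin_a_mid but pink or purple is not meant. What is shaped like the part that bears tin_b_mid but green is not meant.

How it is judged:
On the way, in this order (a step that is already met when the one before it is completed fails the run):
1. a tin is held clear of the bench (its underside 20 mm up or more), tilted part-way (12 to 37 degrees) and still, for 0.4 s, with the pan still empty (value of joint pan below 0.0005 m and ((angle between tin_a_mid's own z axis and vertical between 0.21 and 0.65 rad and height (world z) of tin_a_mid above 0.075 m and angular speed of tin_a below 0.3 rad/s) or (angle between tin_b_mid's own z axis and vertical between 0.21 and 0.65 rad and height (world z) of tin_b_mid above 0.075 m and angular speed of tin_b below 0.3 rad/s))), for 0.4 s.
2. all six balls of the full tin, and no more, lie in the pan (sunk 5.9 to 6.9 mm) (value of joint pan between 0.0059 and 0.0069 m), for 0.3 s.
At the end, for the whole second after the job is handed in: The pan carries just the six balls (sunk 5.9 to 6.9 mm), and both tins stand upright (within 6 degrees) on the bench or their pads, not on the scale, at rest (all of step 2 and angle between each of tin_a_mid, tin_b_mid's own z axis and vertical below 0.1 rad and height (world z) of tin_a_mid between 0.04 and 0.055 m and linear speed of each of tin_a, tin_b below 0.02 m/s and height (world z) of tin_b_mid between 0.04 and 0.055 m); the robot touches nothing.
It fails at once if a bystander is pushed more than 30 mm (distance of any of stock_bottle, mortar, spatula from where it was at the start of the episode above 0.03 m).
It also fails if it takes over 72 s, if anything falls off the work surface, if the arm or the gripper's body presses on something with over 40 N, if the wrist force passes 120 N, or if a joint passes its speed limit or range.

## Working session

There is one attempt and no reset: what is moved stays moved. The work goes in short steps, Python scripts to look and compute and a shell command to move; the robot and the scene stay as the last step left them, time stands still between calls to the robot, and variables do not carry over. Pictures are saved under pics/ and viewed, about 8 in all and at most 12, crops included, and the job is handed in when it is done.

```bash
mkdir -p pics; ls; cat > h.py <<'E'
import numpy as np, cv2
from workcell import state, grab_frame, hand_in
from scipy.spatial.transform import Rotation as R
def pose():
    s=state(); return np.array(s['eef_pos']), R.from_rotvec(s['eef_rot']).as_matrix()
def cam(f,p=None,M=None):
    if 'T_tool_cam' in f:
        T=np.array(f['T_tool_cam']); return p+M@T[:3,3], M@T[:3,:3]
    return np.array(f['eye']),np.array(f['rotation']).reshape(3,3)
def rays(f,uv):
    n=cv2.undistortPoints(np.array(uv,float).reshape(-1,1,2),np.array(f['camera_matrix']),np.array(f['distortion'])).reshape(-1,2)
    return np.c_[n[:,0],-n[:,1],-np.ones(len(n))]
def onplane(f,uv,z,p=None,M=None):
    e,Rm=cam(f,p,M); d=rays(f,uv)@Rm.T; return e+d*((z-e[2])/d[:,2])[:,None]
def cloud(f,p=None,M=None):
    h,w=f['depth'].shape; u,v=np.meshgrid(range(w),range(h))
    e,Rm=cam(f,p,M); P=e+(rays(f,np.c_[u.ravel(),v.ravel()])*f['depth'].reshape(-1,1))@Rm.T
    P[f['depth'].ravel()==0]=np.nan
    return P.reshape(h,w,3)
E
python3 - <<'E'
from h import *
import pickle
s=state();print(s)
ims=[]
for n in('scene','top'):
    f=grab_frame(n);pickle.dump(f,open(n+'.pkl','wb'));print(n,f['eye'],np.round(f['rotation'],3).tolist());ims.append(f['color'][:,:,::-1])
    cv2.imwrite(f'pics/{n}.png',cv2.resize(ims[-1],(768,576)))
E
```

```text
pics
{'clock': 0.0, 'qpos': array([-1.39309152e+00,  2.45846755e-01,  1.55905992e+00,  9.37703552e-07,
        1.33869269e+00, -1.74112569e-01]), 'dq': array([ 4.07422843e-05, -7.95990742e-04, -4.06601524e-04,  1.18266193e-03,
       -3.60857405e-04, -3.04742385e-04]), 'joint_efforts': array([-2.12234686e-04, -4.29506886e+01, -3.26127112e+01, -1.18342105e-04,
        5.38520384e-03,  5.42695787e-06]), 'eef_pos': array([ 0.22387942, -0.60956559,  0.20763479]), 'eef_rot': array([ 2.03083683,  0.3630427 , -2.03084238]), 'ft_force': array([ 0.23013501, -0.48613824, -0.75839771]), 'moment': array([-0.00729761, -0.03596263, -0.01998637]), 'gripper_width': 0.08517433440778743}
scene [ 1.21498608 -0.5964144   1.08841027] [0.627, 0.343, 0.914]
top [ 0.34213159 -0.12073529  1.07503325] [0.128, -0.129, -1.541]
```

```bash
sed -i "s/np.array(f\['rotation'\]).reshape(3,3)/R.from_rotvec(f['rotation']).as_matrix()/" h.py
```

```text
(no output)
```

View pics/top.png

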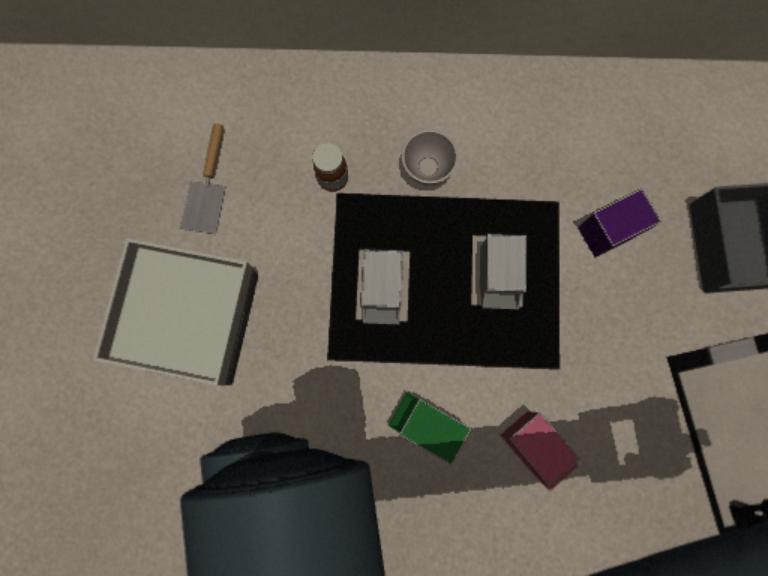

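View pics/scene.png

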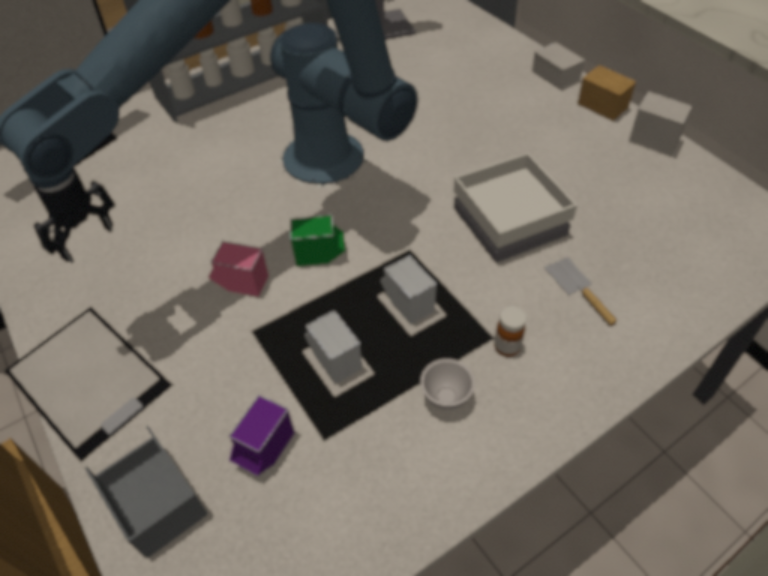

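The top view shows two bare-aluminium tins on the black mat at about (382,285) and (503,270), in 768-px image coordinates. The look-alikes are green (430,428), pink (540,447) and purple (620,222), and their colours rule them out. The pan is at (178,312), with the jar at (330,165), mortar at (428,158) and spatula at (207,180). Both tins' chutes seem to face the robot (image down).

```bash
python3 - <<'E'
from h import *
import pickle
f=pickle.load(open('top.pkl','rb'));P=cloud(f);Z=P[...,2]
def comp(mask,amin=150):
    n,l,st,c=cv2.connectedComponentsWithStats(mask.astype(np.uint8))
    for i in range(1,n):
        if st[i,4]<amin: continue
        q=P[l==i]; r=cv2.minAreaRect((q[:,:2]*1000).astype(np.float32))
        print(st[i,4],'px',np.round(c[i]),'rect mm',np.round(r[0],1),np.round(r[1],1),round(r[2],1),'z',np.round(np.median(q[:,2]),4),'mean',np.round(q.mean(0),4))
print('tops');comp((Z>.08)&(Z<.105))
print('chutes/jars');comp((Z>.045)&(Z<.08))
pm=(Z>.052)&(Z<.068);print('floor');comp(pm,1000)
im=f['color'][:,:,::-1][140:250,210:380]
cv2.imwrite('pics/crop.png',cv2.resize(im,None,fx=4.5,fy=4.5,interpolation=cv2.INTER_CUBIC))
E
```

```text
tops
333 px [218. 105.] rect mm [727.7  -7.9] [48.1 48.9] 75.3 z 0.1 mean [ 0.7254 -0.0084  0.0991]
378 px [485. 146.] rect mm [ 634.5 -669.8] [ 79.3 183.2] 67.0 z 0.0889 mean [ 0.6413 -0.6715  0.0881]
977 px [417. 145.] rect mm [ 640.8 -503.5] [63.7 94.7] 28.2 z 0.0909 mean [ 0.6402 -0.503   0.0907]
1009 px [337. 175.] rect mm [ 558.5 -304.5] [63.7 93.7] 88.7 z 0.0925 mean [ 0.5577 -0.304   0.0922]
1280 px [111. 205.] rect mm [465.6 230.3] [202.4 200.5] 80.4 z 0.0979 mean [0.4697 0.2369 0.0953]
1016 px [254. 185.] rect mm [ 527.5 -103.6] [64.3 93.4] 89.3 z 0.0922 mean [ 0.5271 -0.1036  0.0921]
1128 px [290. 287.] rect mm [ 287.9 -193. ] [93.6 64.4] 61.7 z 0.0901 mean [ 0.2877 -0.193   0.0901]
1153 px [363. 299.] rect mm [ 266.4 -362.7] [94.3 65.1] 41.1 z 0.0902 mean [ 0.2661 -0.3623  0.0901]
chutes/jars
412 px [287. 101.] rect mm [ 749.6 -180. ] [98.9 96. ] 0.7 z 0.0586 mean [ 0.7576 -0.1802  0.0569]
161 px [221. 116.] rect mm [715.7 -11.2] [31.4 55.3] 17.9 z 0.0683 mean [ 0.7091 -0.0129  0.065 ]
549 px [478. 164.] rect mm [ 599.7 -671.3] [182.4  76.6] 32.0 z 0.0599 mean [ 0.6037 -0.6673  0.0611]
5900 px [115. 208.] rect mm [466.7 234.9] [185.5 191.1] 80.3 z 0.0599 mean [0.467  0.24   0.0604]
221 px [157. 217.] rect mm [449.5 131.6] [  2.5 198.9] 80.1 z 0.0678 mean [0.4474 0.1317 0.0676]
floor
5652 px [116. 209.] rect mm [466.9 235.9] [183.3 191.2] 80.3 z 0.0598 mean [0.4658 0.2376 0.0598]
```

View pics/crop.png

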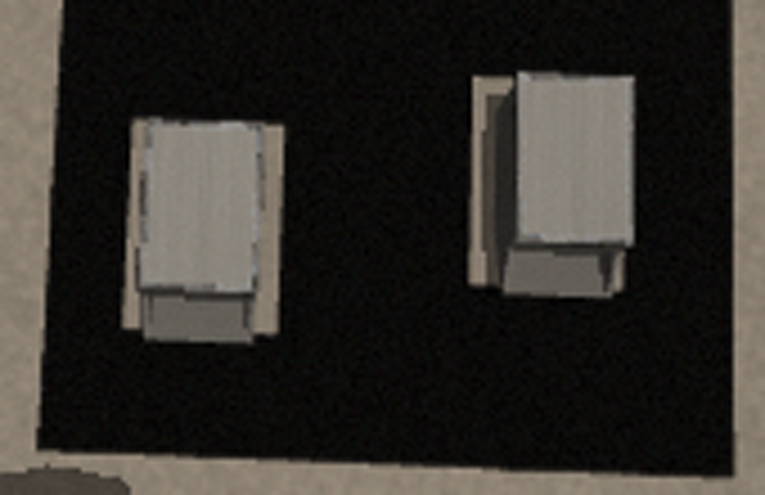

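The crop confirms two plain aluminium tins with their chutes towards −x (down in the picture). Tops measure about 64x94 mm at z≈0.092, which matches. The mids come out at left tin L (0.532,-0.104) and right tin R (0.563,-0.304). The pan is at (0.466,0.232), yaw about -10°.

```bash
cat >> h.py <<'E'
def goto(pos,yaw=0,tilt=0,flip=None,base=None):
    """tool down, jaws along tin y; tin yaw, tilt (deg, towards tin -x). Prints turn/shift needed."""
    p,M=pose() if base is None else base
    T=R.from_euler('z',yaw,degrees=True)*R.from_euler('y',-tilt,degrees=True)
    out=[]
    for s in(1,-1):
        D=np.c_[[0,0,-1],[0,s,0],[s,0,0]]
        if np.linalg.det(D)<0: D[:,2]*=-1
        G=(T*R.from_matrix(D)).as_matrix()
        rv=R.from_matrix(M.T@G).as_rotvec(degrees=True); out.append((np.linalg.norm(rv),rv))
    out.sort(key=lambda t:t[0]); 
    print('turn',np.round(out[0][1],1),'(other',np.round(out[1][1],0),') shift cm',np.round(M.T@(np.array(pos)-p)*100,2))
E
python3 - <<'E'
from h import *
print(np.round(pose()[1],3)); goto([.532,-.104,.17],-.7)
E
```

```text
[[-0.     0.345 -0.939]
 [ 0.002 -0.939 -0.345]
 [-1.    -0.002 -0.   ]]
turn [20.9  0.   0.1] (other [-159.   -0.    0.] ) shift cm [  3.86 -36.85 -46.35]
```

```bash
python3 -m jog '[[[7,0,0,0,-12.3,-15.5,0],[14,0,0,0,-12.3,-15.5,0],[20.9,0,0,0,-12.3,-15.5,0],[20.9,0,0,0,-12.3,-15.5,0],[20.9,0,0,0,-24.6,-31,0],[20.9,0,0,0,-24.6,-31,0],[20.9,0,0,0,-24.6,-31,0],[20.9,0,0,0,-24.6,-31,0],[20.9,0,0,0,-36.85,-46.35,0],[20.9,0,0,0,-36.85,-46.35,0],[20.9,0,0,0,-36.85,-46.35,0],[20.9,0,0,0,-36.85,-46.35,0]]]'
python3 - <<'E'
from h import *
import time
goto([.532,-.104,.17],-.7)
p,M=pose();f=grab_frame('wrist');P=cloud(f,p,M);Z=P[...,2]
n,l,st,c=cv2.connectedComponentsWithStats(((Z>.08)&(Z<.105)).astype(np.uint8))
for i in range(1,n):
    if st[i,4]<300: continue
    q=P[l==i];r=cv2.minAreaRect((q[:,:2]*1000).astype(np.float32));print(st[i],np.round(r[0],1),np.round(r[1],1),r[2],np.median(q[:,2]))
cv2.imwrite('pics/w1.png',f['color'][:,:,::-1])
E
```

```text
clock: 1.1
eef_pos: [0.4847, -0.1812, 0.2086]
eef_rot: [-2.215, 0.014, 2.215]
ft_force: [1.2, -0.4, 0.1]
gripper_width: 0.0853
turn [-0.  0.  0.] (other [180.   0.  -0.] ) shift cm [ 3.86 -7.78 -4.63]
[ 339   54   79  101 6745] [ 558.1 -303.1] [65.1 93.3] 89.11763000488281 0.09221857629455288
[ 135   91   73   95 6133] [ 527.2 -102.2] [65.4 92.8] 89.24813842773438 0.09252901796586344
[ 220  293   87   49 2535] [ 288.9 -191.8] [93.8 63.5] 62.61845016479492 0.09042532059830433
```

View pics/w1.png

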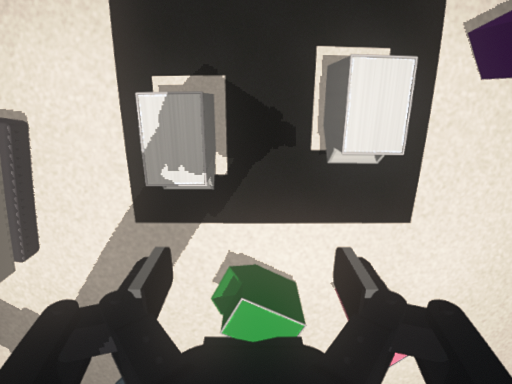

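The wrist view shows both tins, L at about (175,140) and R at about (378,105), within 1.5 mm of the top-view positions. Going down over L.

```bash
python3 -m jog '[[[0,0,0,0,-3.9,-2.4,0],[0,0,0,0,-7.85,-4.7,0],[0,0,0,0,-7.85,-4.7,0],[0,0,0,0,-7.85,-4.7,0],[0,0,0,3.5,-7.85,-4.7,0],[0,0,0,7,-7.85,-4.7,0],[0,0,0,10.5,-7.85,-4.7,0],[0,0,0,13,-7.85,-4.7,0],[0,0,0,15.5,-7.85,-4.7,0],[0,0,0,17.2,-7.85,-4.7,0],[0,0,0,17.2,-7.85,-4.7,0],[0,0,0,17.2,-7.85,-4.7,0]]]' 90
python3 -m jog '[[[0,0,0,0,0,0,0],[0,0,0,0,0,0,1],[0,0,0,0,0,0,1],[0,0,0,0,0,0,1],[0,0,0,0,0,0,1],[0,0,0,0,0,0,1],[0,0,0,0,0,0,1],[0,0,0,0,0,0,1]]]'
```

```text
clock: 2.15
eef_pos: [0.5311, -0.1062, 0.0361]
eef_rot: [-2.211, 0.015, 2.216]
ft_force: [-0.5, 0.2, -0.1]
gripper_width: 0.0859
clock: 2.82
eef_pos: [0.534, -0.1061, 0.0389]
eef_rot: [-2.22, 0.016, 2.212]
ft_force: [-0.5, -0.5, 7.2]
gripper_width: 0.0606
```

```bash
python3 -m jog '[[[0,0,0,-1,0,0,1],[0,0,0,-3,0,0,1],[0,0,0,-6,0,0,1],[0,0,0,-9,0,0,1],[0,0,0,-12,0,0,1],[0,0,0,-12,0,0,1],[0,0,0,-12,0,0,1],[0,0,0,-12,0,0,1],[0,0,0,-12,0,0,1],[0,0,0,-12,0,0,1]]]'
for i in 1 2 3; do python3 -m jog '[[[0,0,0,0,0,0,1],[0,0,0,0,0,0,1]]]' | grep -E 'pos|force'; done
python3 -c "
from h import *
print(state()['moment'],state()['joint_efforts'])"
```

```text
clock: 3.65
eef_pos: [0.531, -0.1049, 0.1548]
eef_rot: [-2.21, 0.013, 2.218]
ft_force: [-0.4, 0.1, -2.1]
gripper_width: 0.0604
eef_pos: [0.5317, -0.1052, 0.1558]
ft_force: [0.1, 0.1, -2.1]
eef_pos: [0.5322, -0.1054, 0.1565]
ft_force: [0.4, -1.1, -2.7]
eef_pos: [0.5323, -0.1054, 0.1568]
ft_force: [0.0, 0.4, -2.3]
[0.02661533 0.00524797 0.04948719] [-2.45187912e-03 -3.41274869e+01 -3.20505202e+01 -4.20701908e-03
  1.33921849e-02 -1.15671057e-05]
```

The weight is about 2.3 N (235 g), which points to the one-ball tin (a full one would be at least 3.6 N). I'll do the tilt feel, which step 1 needs anyway.

```bash
python3 -m jog '[[[0,4,0,0,0,0,1],[0,8,0,0,0,0,1],[0,12,0,0,0,0,1],[0,16,0,0,0,0,1],[0,20,0,0,0,0,1],[0,24,0,0,0,0,1],[0,24,0,0,0,0,1],[0,24,0,0,0,0,1],[0,24,0,0,0,0,1],[0,24,0,0,0,0,1]]]'
for i in 1 2 3 4 5 6; do python3 -m jog '[[[0,0,0,0,0,0,1],[0,0,0,0,0,0,1],[0,0,0,0,0,0,1]]]' | grep -E 'force';python3 -c "
from h import *
print(state()['moment'])"; done;  python3 -c "
from h import *
p,M=pose();print(p,M[:,0]);f=grab_frame('scene');cv2.imwrite('pics/s2.png',cv2.resize(f['color'][100:260,180:340,::-1],None,fx=4,fy=4))"
```

```text
clock: 4.98
eef_pos: [0.5331, -0.1057, 0.1576]
eef_rot: [-2.629, 0.017, 1.707]
ft_force: [0.3, -0.5, -2.4]
gripper_width: 0.0606
ft_force: [0.1, -0.7, -2.0]
[0.0091931  0.35606907 0.01443975]
ft_force: [-0.0, -0.1, -2.4]
[-0.01050586  0.3464977  -0.00870585]
ft_force: [-0.4, 0.5, -2.8]
[ 0.04216921  0.34867233 -0.0346991 ]
ft_force: [0.6, -0.0, -1.9]
[-0.0065025   0.34189056 -0.00774007]
ft_force: [-0.8, -0.3, -2.6]
[-0.01713714  0.33516001  0.04413742]
ft_force: [0.5, -0.6, -2.6]
[0.01288397 0.33812976 0.01113039]
[ 0.532285   -0.10539781  0.15678809] [ 0.40670801 -0.00527532 -0.91354297]
```

View pics/s2.png

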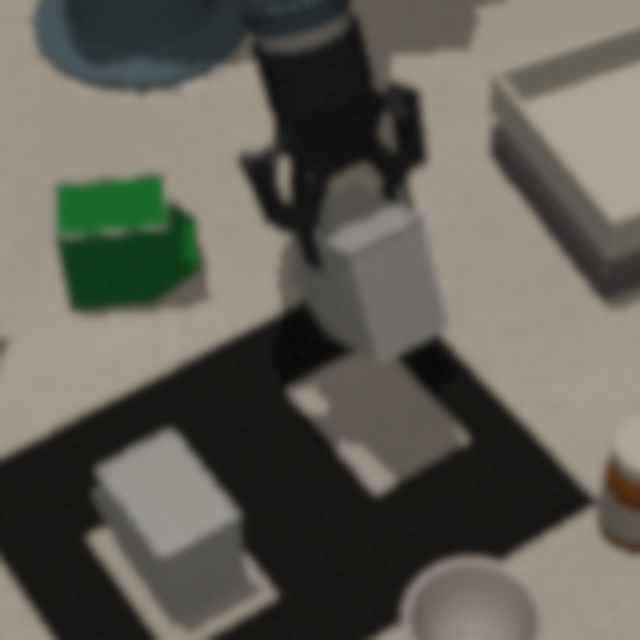

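The picture shows L gripped and tilted part-way with the chute to the robot side, and nothing spilled. The mean force is 2.4 N, so L is the one-ball tin and R should be the full one. Putting L back.

```bash
python3 -m jog '[[[0,-6,0,0,0,0,1],[0,-12,0,0,0,0,1],[0,-18,0,0,0,0,1],[0,-24,0,0,0,0,1],[0,-24,0,0,0,0,1],[0,-24,0,0,0,0,1],[0,-24,0,0,0,0,1],[0,-24,0,0,0,0,1]]]' | grep -E 'pos|rot|force'
python3 -m jog '[[[0,0,0,3,0,0,1],[0,0,0,6,0,0,1],[0,0,0,9,0,0,1],[0,0,0,10.5,0,0,1],[0,0,0,11.3,0,0,1],[0,0,0,11.7,0,0,1],[0,0,0,11.9,0,0,1],[0,0,0,11.9,0,0,1],[0,0,0,11.9,0,0,1]]]'
python3 -m jog '[[[0,0,0,0,0,0,0],[0,0,0,0,0,0,0],[0,0,0,0,0,0,0],[0,0,0,0,0,0,0],[0,0,0,-3,0,0,0],[0,0,0,-6,0,0,0],[0,0,0,-9,0,0,0],[0,0,0,-12,0,0,0],[0,0,0,-15,0,0,0],[0,0,0,-17,0,0,0],[0,0,0,-17,0,0,0],[0,0,0,-17,0,0,0]]]'
python3 -c "
from h import *
goto([.5626,-.3035,.036],-1)"
```

```text
eef_pos: [0.5313, -0.1052, 0.1565]
eef_rot: [-2.215, 0.014, 2.214]
ft_force: [0.6, 0.0, -2.7]
clock: 7.95
eef_pos: [0.5334, -0.1059, 0.0393]
eef_rot: [-2.219, 0.016, 2.212]
ft_force: [-0.1, 0.7, -2.2]
gripper_width: 0.0606
clock: 8.95
eef_pos: [0.533, -0.1057, 0.2092]
eef_rot: [-2.219, 0.016, 2.212]
ft_force: [-0.6, 0.0, -0.1]
gripper_width: 0.0854
turn [ 0.3 -0.2 -0.1] (other [-180.    0.   -0.] ) shift cm [17.35 19.72 -3.16]
```

```bash
python3 -m jog '[[[0,0,0,0,3.9,-0.6,0],[0,0,0,0,7.8,-1.2,0],[0,0,0,0,11.7,-1.8,0],[0,0,0,0,15.6,-2.4,0],[0,0,0,0,19.6,-3,0],[0,0,0,0,19.7,-3.1,0],[0,0,0,0,19.7,-3.1,0],[0,0,0,0,19.7,-3.1,0]]]' | grep pos
python3 -m jog '[[[0,0,0,3.5,0,0,0],[0,0,0,7,0,0,0],[0,0,0,10.5,0,0,0],[0,0,0,13,0,0,0],[0,0,0,15.5,0,0,0],[0,0,0,17,0,0,0],[0,0,0,17,0,0,0],[0,0,0,17,0,0,0]]]'
python3 -m jog '[[[0,0,0,0,0,0,1],[0,0,0,0,0,0,1],[0,0,0,0,0,0,1],[0,0,0,0,0,0,1],[0,0,0,0,0,0,1],[0,0,0,0,0,0,1],[0,0,0,0,0,0,1],[0,0,0,0,0,0,1]]]' 100
python3 -m jog '[[[0,0,0,-1,0,0,1],[0,0,0,-3,0,0,1],[0,0,0,-6,0,0,1],[0,0,0,-9,0,0,1],[0,0,0,-12,0,0,1],[0,0,0,-15,0,0,1],[0,0,0,-15,0,0,1],[0,0,0,-15,0,0,1],[0,0,0,-15,0,0,1],[0,0,0,-15,0,0,1]]]'
for i in 1 2 3 4; do python3 -m jog '[[[0,0,0,0,0,0,1],[0,0,0,0,0,0,1]]]' | grep -E 'force'; done
python3 -c "
from h import *
s=state();print(s['qpos'],s['moment']);f=grab_frame('top');P=cloud(f);Z=P[...,2]
m=np.zeros(Z.shape,bool);m[150:240,225:300]=1
q=P[m&(Z>.08)&(Z<.105)];print(cv2.minAreaRect((q[:,:2]*1000).astype(np.float32)),len(q))
cv2.imwrite('pics/t2.png',f['color'][:,:,::-1])"
```

```text
eef_pos: [0.5599, -0.302, 0.2056]
clock: 10.28
eef_pos: [0.5606, -0.3016, 0.0375]
eef_rot: [-2.214, 0.012, 2.216]
ft_force: [1.0, -0.2, -0.0]
gripper_width: 0.0856
clock: 10.95
eef_pos: [0.5626, -0.3039, 0.0407]
eef_rot: [-2.221, 0.017, 2.212]
ft_force: [0.4, 2.1, 5.5]
gripper_width: 0.0604
clock: 11.78
eef_pos: [0.5593, -0.3017, 0.1848]
eef_rot: [-2.209, 0.011, 2.218]
ft_force: [0.7, 0.3, -4.3]
gripper_width: 0.0603
ft_force: [0.1, 0.2, -4.6]
ft_force: [-0.1, 0.8, -3.5]
ft_force: [0.4, -0.3, -5.0]
ft_force: [0.1, -0.7, -3.5]
[-6.72760584e-01  2.34204956e-01  1.60991687e+00 -7.03278764e-05
  1.29733615e+00  9.11013581e-01] [ 0.03017801 -0.06050951 -0.02099714]
((527.2721557617188, -107.27487182617188), (64.19998168945312, 93.51775360107422), 89.3427505493164) 995
```

View pics/t2.png

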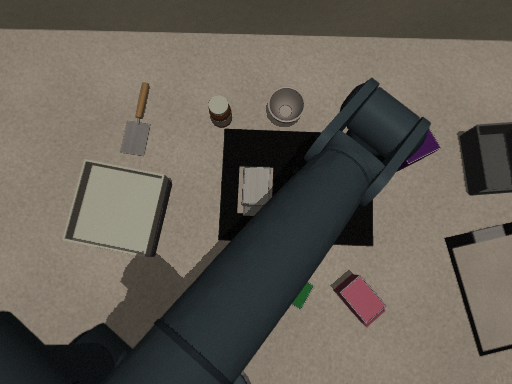

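R weighs about 4.2 N (≈425 g), so R is the full tin. The top view shows L back on its pad and bystanders untouched. I'll carry R over the pan, turning it so that it pours in the arm's radial plane, and log joint data to check that the tilt is reachable.

```bash
python3 - <<'E'
from h import *
import json
s=state();json.dump([[list(s['qpos']),list(s['eef_pos']),list(s['eef_rot'])]],open('log.json','w'))
goto([.536,.269,.22],26.6)
E
python3 -m jog '[[[0,0,0,-0.5,-1,0,1],[0,0,0,-1,-3,0,1],[0,0,0,-1.5,-6,0,1],[0,0,0,-2,-9,0,1],[0,0,0,-2.5,-12,0,1],[0,0,0,-3,-15,0,1],[0,0,0,-3,-18,0,1],[0,0,0,-3,-21,0,1],[0,0,0,-3,-24,0,1],[0,0,0,-3,-27,0,1],[0,0,0,-3,-30,0,1],[0,0,0,-3,-30,0,1]]]'
python3 - <<'E'
from h import *
import json
l=json.load(open('log.json'))
s=state();l.append([list(s['qpos']),list(s['eef_pos']),list(s['eef_rot'])]);json.dump(l,open('log.json','w'))
goto([.536,.269,.22],26.6)
E
```

```text
turn [-27.3  -0.   -0. ] (other [153.  -0.   0.] ) shift cm [ -3.22 -57.14   3.22]
clock: 13.5
eef_pos: [0.564, 0.0027, 0.2183]
eef_rot: [-2.216, 0.005, 2.216]
ft_force: [-0.7, 3.4, -4.1]
gripper_width: 0.0604
turn [-27.1  -0.1   0.2] (other [153.   0.   0.] ) shift cm [ -0.09 -26.61   3.01]
```

```bash
python3 -m jog '[[[-2,0,0,0,-1,0.2,1],[-4,0,0,0,-3,0.5,1],[-7,0,0,0,-6,0.8,1],[-10,0,0,0,-9,1,1],[-13,0,0,0,-12,1.3,1],[-16,0,0,0,-15,1.6,1],[-19,0,0,0,-18,2,1],[-22,0,0,0,-21,2.4,1],[-25,0,0,0,-24,2.7,1],[-27,0,0,0,-26.5,3,1],[-27,0,0,0,-26.5,3,1],[-27,0,0,0,-26.5,3,1]]]'
python3 -m jog '[[[0,0,0,0,0,0,1],[0,0,0,0,0,0,1],[0,4,0,0,0,0,1],[0,8,0,0,0,0,1],[0,12,0,0,0,0,1],[0,16,0,0,0,0,1],[0,20,0,0,0,0,1],[0,24,0,0,0,0,1],[0,24,0,0,0,0,1],[0,24,0,0,0,0,1],[0,24,0,0,0,0,1]]]'
python3 - <<'E'
from h import *
import json
from scipy.optimize import least_squares
l=json.load(open('log.json'))
s=state();l.append([list(s['qpos']),list(s['eef_pos']),list(s['eef_rot'])])
l.append([[-1.393,.2458,1.559,0,1.3387,-.174],[.2239,-.6096,.2076],[2.0308,.363,-2.0308]]);json.dump(l,open('log.json','w'))
def fk(a,q):
    L0,h,L1,L2,D=a; A=q[1];B=q[1]+q[2];C=q[1]+q[2]+q[4]
    return np.array([L0+L1*np.sin(A)+L2*np.sin(B)+D*np.sin(C), h+L1*np.cos(A)+L2*np.cos(B)+D*np.cos(C)])
def res(a):
    return np.concatenate([fk(a,q)-[np.hypot(p[0],p[1]),p[2]] for q,p,_ in l]+[0.05*(np.array(a)-[0,.3,.45,.4,.25])])
r=least_squares(res,[0,.3,.45,.4,.25]);print(r.x,np.round(r.fun[:8]*1000,1))
for q,p,rv in l: print(np.round(q,3),np.round(np.hypot(p[0],p[1]),3),round(p[2],3),'tooldir',np.round(R.from_rotvec(rv).as_matrix()[:,0],2),round(sum([q[1],q[2],q[4]]),3))
E
```

```text
clock: 14.5
eef_pos: [0.5375, 0.2636, 0.218]
eef_rot: [1.965, 0.461, -1.965]
ft_force: [-0.7, -0.4, -3.7]
gripper_width: 0.0599
clock: 15.42
eef_pos: [0.5386, 0.262, 0.2184]
eef_rot: [2.381, 0.554, -1.547]
ft_force: [-0.1, -0.1, -3.7]
gripper_width: 0.0603
[0.05896299 0.20812598 0.40786442 0.50389837 0.27963393] [ 1.5  1.3 -0.5 -0.6  0.4 -0.1 -1.6 -0.3]
[-0.673  0.234  1.61  -0.     1.297  0.911] 0.637 0.188 tooldir [ 0. -0. -1.] 3.142
[-0.198  0.036  1.772  0.003  1.334  1.38 ] 0.564 0.218 tooldir [ 0.  0. -1.] 3.142
[ 0.218 -0.134  1.98   0.124  0.892  1.274] 0.599 0.218 tooldir [ 0.36  0.18 -0.91] 2.738
[-1.393  0.246  1.559  0.     1.339 -0.174] 0.649 0.208 tooldir [-0.  0. -1.] 3.143
```

The radial pour would drive joint 5 into its lower limit (forearm and tool nearly in line). A sideways pour, with the tool pointing +y using joint 4's wide positive range, is comfortable and also lines up with the pan's sides. I'll un-tilt and turn the tin to yaw 80°.

```bash
python3 -m jog '[[[0,-6,0,0,0,0,1],[0,-12,0,0,0,0,1],[0,-18,0,0,0,0,1],[0,-24,0,0,0,0,1],[0,-24,0,0,0,0,1],[0,-24,0,0,0,0,1],[0,-24,0,0,0,0,1]]]' | grep -E 'pos|rot'
python3 -c "
from h import *
goto([.479,.310,.22],80)"
```

```text
eef_pos: [0.5382, 0.2626, 0.2176]
eef_rot: [1.968, 0.459, -1.966]
turn [-53.7  -0.1  -0. ] (other [126.  -0.   0.] ) shift cm [-0.25 -6.87  3.21]
```

```bash
python3 -m jog '[[[-5,0,0,0,-0.7,0.3,1],[-10,0,0,0,-1.4,0.6,1],[-15,0,0,-0.2,-2.1,1,1],[-20,0,0,-0.2,-2.8,1.3,1],[-25,0,0,-0.2,-3.5,1.6,1],[-30,0,0,-0.2,-4.2,2,1],[-35,0,0,-0.2,-4.9,2.3,1],[-40,0,0,-0.2,-5.6,2.6,1],[-45,0,0,-0.2,-6.3,3,1],[-50,0,0,-0.2,-6.9,3.2,1],[-53.7,0,0,-0.2,-6.9,3.2,1],[-53.7,0,0,-0.2,-6.9,3.2,1]]]' | grep -E 'pos|rot'
python3 -m jog '[[[0,0,0,0,0,0,1],[0,0,0,0,0,0,1],[0,4,0,0,0,0,1],[0,8,0,0,0,0,1],[0,12,0,0,0,0,1],[0,16,0,0,0,0,1],[0,20,0,0,0,0,1],[0,24,0,0,0,0,1],[0,27,0,0,0,0,1],[0,27,0,0,0,0,1],[0,27,0,0,0,0,1]]]'
python3 -c "
from h import *
print(np.round(state()['qpos'],2))
u=np.array([np.cos(np.radians(80)),np.sin(np.radians(80))]);lip=np.array([.469,.252])
for t,z in((27,.095),(40,.093),(50,.09),(60,.09),(72,.09)):
    a=np.radians(t);q=lip+u*(.072*np.cos(a)-.001*np.sin(a));print(t,end=' ');goto([*q,z+.072*np.sin(a)+.001*np.cos(a)],80,t)
f=grab_frame('scene');cv2.imwrite('pics/s3.png',cv2.resize(f['color'][60:260,200:440,::-1],None,fx=3,fy=3))"
```

```text
eef_pos: [0.4779, 0.3102, 0.2202]
eef_rot: [1.337, 1.122, -1.335]
clock: 17.92
eef_pos: [0.4788, 0.3094, 0.2195]
eef_rot: [1.704, 1.427, -1.047]
ft_force: [-0.3, 0.3, -4.3]
gripper_width: 0.0602
[ 0.16 -0.11  1.97  0.48  1.17  0.17]
27 turn [-0.1  0.1 -0. ] (other [180.  -0.  -0.] ) shift cm [8.35 0.04 3.62]
40 turn [-0.1 13.1 -0.1] (other [179.  -0. -21.] ) shift cm [6.92 0.04 3.92]
50 turn [-0.1 23.1 -0.1] (other [176.  -0. -36.] ) shift cm [6.   0.04 4.46]
60 turn [-0.1 33.1 -0.1] (other [172.  -0. -51.] ) shift cm [4.9  0.04 5.07]
72 turn [-0.1 45.1 -0.1] (other [166.  -0. -69.] ) shift cm [3.74 0.05 6.03]
```

View pics/s3.png

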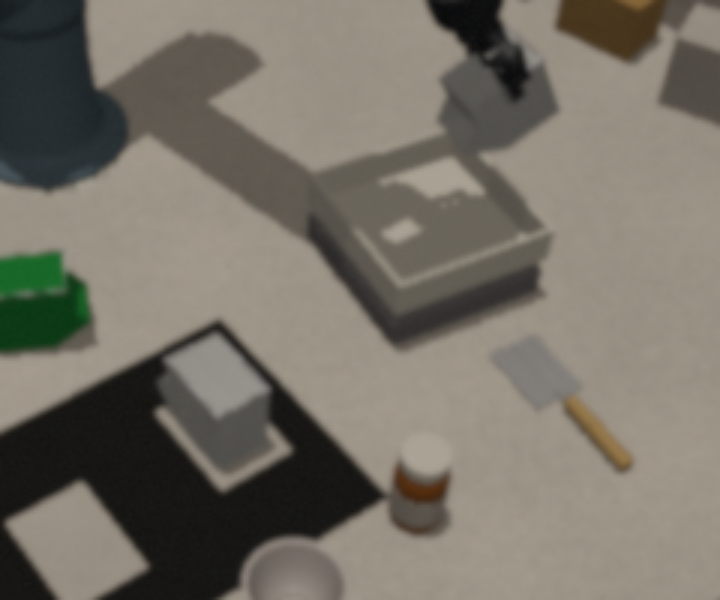

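R's tin is above the far (+y) side of the pan, chute towards −y. L and the bystanders are in place. I'll lower it while staying above the wall, then pour about the lip.

```bash
python3 -m jog '[[[0,0,0,1.5,0,0.6,1],[0,0,0,3,0,1.2,1],[0,0,0,4.5,0,1.8,1],[0,0,0,6.1,0,2.5,1],[0,0,0,6.1,0,2.5,1],[0,0,0,6.1,0,2.5,1],[0,0,0,6.1,0,2.5,1]]]'
python3 -c "
from h import *
print(np.round(state()['qpos'],2))
p,M=pose();tin=np.c_[-M[:,2],-M[:,1],-M[:,0]];print('lip',p+tin@[-.072,0,-.001],'tilt',np.degrees(np.arccos(tin[2,2])))
u=np.array([np.cos(np.radians(80)),np.sin(np.radians(80))]);lip=np.array([.469,.252])
for t,z in((33,.11),(40,.1),(44,.093),(48,.09),(54,.09),(60,.09),(66,.09),(72,.09)):
    a=np.radians(t);q=lip+u*(.072*np.cos(a)-.001*np.sin(a));print(t,end=' ');goto([*q,z+.072*np.sin(a)+.001*np.cos(a)],80,t)"
```

```text
clock: 18.55
eef_pos: [0.4806, 0.3161, 0.1555]
eef_rot: [1.704, 1.428, -1.042]
ft_force: [-0.8, 0.7, -4.4]
gripper_width: 0.0601
[ 0.17 -0.02  2.01  0.52  1.04  0.1 ]
lip [0.46956915 0.2534187  0.121897  ] tilt 27.028762159037402
33 turn [ 0.   6.  -0.1] (other [-180.    0.    9.] ) shift cm [ 0.24 -0.03  0.72]
40 turn [ 0.  13.  -0.1] (other [-179.    0.   20.] ) shift cm [ 0.27 -0.03  1.33]
44 turn [ 0.  17.  -0.1] (other [-178.    0.   27.] ) shift cm [ 0.41 -0.03  1.79]
48 turn [ 0.1 21.  -0.1] (other [-177.    0.   33.] ) shift cm [ 0.2  -0.03  2.1 ]
54 turn [ 0.1 27.  -0.1] (other [-175.    0.   42.] ) shift cm [-0.48 -0.03  2.41]
60 turn [ 0.1 33.  -0.1] (other [-173.    0.   51.] ) shift cm [-1.13 -0.03  2.8 ]
66 turn [ 0.1 39.  -0.1] (other [-170.    0.   60.] ) shift cm [-1.73 -0.03  3.25]
72 turn [ 0.1 45.  -0.1] (other [-166.    0.   69.] ) shift cm [-2.29 -0.03  3.76]
```

```bash
python3 -m jog '[[[0,3,0,0.1,0,0.35,1],[0,6,0,0.2,0,0.7,1],[0,9,0,0.2,0,1,1],[0,13,0,0.3,0,1.3,1],[0,15,0,0.35,0,1.6,1],[0,17,0,0.4,0,1.8,1],[0,19,0,0.3,0,2,1],[0,21,0,0.2,0,2.1,1],[0,23,0,0,0,2.2,1],[0,25,0,-0.2,0,2.3,1],[0,27,0,-0.5,0,2.4,1],[0,27,0,-0.5,0,2.4,1]]]'
python3 -c "
from h import *
print(np.round(state()['qpos'],2))
p,M=pose();tin=np.c_[-M[:,2],-M[:,1],-M[:,0]];print('lip',p+tin@[-.072,0,-.001],'tilt',np.degrees(np.arccos(tin[2,2])))
u=np.array([np.cos(np.radians(80)),np.sin(np.radians(80))]);lip=np.array([.469,.252])
for t,z in((60,.09),(66,.09),(73,.092)):
    a=np.radians(t);q=lip+u*(.072*np.cos(a)-.001*np.sin(a));print(t,end=' ');goto([*q,z+.072*np.sin(a)+.001*np.cos(a)],80,t)"
```

```text
clock: 19.55
eef_pos: [0.4771, 0.2915, 0.1489]
eef_rot: [2.04, 1.706, -0.66]
ft_force: [-0.5, -0.8, -3.4]
gripper_width: 0.0603
[-0.1   0.    2.18  1.07  1.17 -0.49]
lip [0.46999987 0.25056332 0.09001602] tilt 53.999374464806046
60 turn [ 0.1  6.  -0.2] (other [-180.    0.    9.] ) shift cm [-0.65 -0.11 -0.02]
66 turn [ 0.1 12.  -0.2] (other [-179.    0.   19.] ) shift cm [-1.39 -0.11  0.11]
73 turn [ 0.1 19.  -0.2] (other [-177.    0.   30.] ) shift cm [-2.36 -0.11  0.19]
```

```bash
python3 -m jog '[[[0,2,0,-0.2,0,0,1],[0,4,0,-0.4,0,0,1],[0,6,0,-0.6,0,0,1],[0,8,0,-0.9,0,0,1],[0,10,0,-1.1,0,0.1,1],[0,12,0,-1.4,0,0.1,1],[0,14,0,-1.7,0,0.1,1],[0,16,0,-1.9,0,0.15,1],[0,19,0,-2.4,0,0.2,1],[0,19,0,-2.4,0,0.2,1],[0,19,0,-2.4,0,0.2,1],[0,19,0,-2.4,0,0.2,1]]]'
for i in 1 2 3; do python3 -m jog '[[[0,0,0,0,0,0,1],[0,0,0,0,0,0,1],[0,0,0,0,0,0,1],[0,0,0,0,0,0,1],[0,0,0,0,0,0,1]]]' | grep -E force; done
python3 -c "
from h import *
print(np.round(state()['qpos'],2))
p,M=pose();tin=np.c_[-M[:,2],-M[:,1],-M[:,0]];print('lip',p+tin@[-.072,0,-.001],'tilt',np.degrees(np.arccos(tin[2,2])))
f=grab_frame('scene')['color'][60:240,260:440,::-1];g=grab_frame('top')['color'][140:320,20:200,::-1]
cv2.imwrite('pics/p1.png',cv2.resize(np.hstack([f,g]),None,fx=2.2,fy=2.2,interpolation=cv2.INTER_CUBIC))"
```

```text
clock: 20.55
eef_pos: [0.4731, 0.2721, 0.1611]
eef_rot: [2.245, 1.882, -0.335]
ft_force: [-0.1, 0.3, -1.6]
gripper_width: 0.06
ft_force: [0.0, 0.2, -2.0]
ft_force: [-0.4, 0.4, -0.7]
ft_force: [0.3, 0.1, -2.1]
[-0.24  0.13  2.22  1.31  1.41 -0.77]
lip [0.46857554 0.25223719 0.09099623] tilt 72.9985665699894
```

View pics/p1.png

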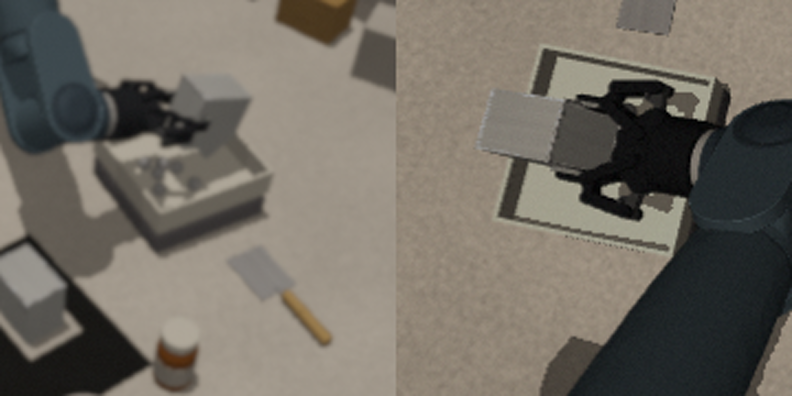

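The tin has lost about 2.6 N, or six balls, and balls are visible in the pan. Nothing shows outside it. Raising, then un-tilting.

```bash
python3 -m jog '[[[0,0,0,-0.6,0,-1.9,1],[0,0,0,-1.2,0,-3.8,1],[0,0,0,-1.8,0,-5.7,1],[0,0,0,-2.4,0,-7.7,1],[0,0,0,-3,0,-9.6,1],[0,0,0,-3.5,0,-11.5,1],[0,-6,0,-3.5,0,-11.5,1],[0,-12,0,-3.5,0,-11.5,1],[0,-18,0,-3.5,0,-11.5,1],[0,-24,0,-3.5,0,-11.5,1],[0,-30,0,-3.5,0,-11.5,1],[0,-36,0,-3.5,0,-11.5,1]]]' | grep -E 'pos|rot'
python3 -m jog '[[[0,-6,0,0,0,0,1],[0,-12,0,0,0,0,1],[0,-18,0,0,0,0,1],[0,-24,0,0,0,0,1],[0,-30,0,0,0,0,1],[0,-37,0,0,0,0,1],[0,-37,0,0,0,0,1],[0,-37,0,0,0,0,1],[0,-37,0,0,0,0,1]]]'
python3 -c "
from h import *
print(np.round(state()['qpos'],2)); goto([.5626,-.303,.22],-1)"
```

```text
eef_pos: [0.472, 0.2718, 0.281]
eef_rot: [1.83, 1.532, -0.917]
clock: 23.65
eef_pos: [0.4716, 0.272, 0.2797]
eef_rot: [1.337, 1.123, -1.338]
ft_force: [0.9, -0.3, -1.4]
gripper_width: 0.0601
[ 0.31 -0.06  1.75  0.    1.45  0.49]
turn [81.   0.   0.1] (other [-99.  -0.   0.] ) shift cm [ 5.87 19.   55.04]
```

```bash
python3 -m jog '[[[3,0,0,0,0.5,1.5,1],[7,0,0,0,1.3,3.8,1],[11,0,0,0,2.2,6.4,1],[16,0,0,0,3.2,9.5,1],[21,0,0,0,4.2,12.5,1],[26,0,0,0,5.2,15.5,1],[31,0,0,0,6.3,18.5,1],[36,0,0,0,7.3,21.5,1],[41,0,0,0,8.3,24.5,1],[45,0,0,0,9.4,27,1],[45,0,0,0,9.5,27.5,1],[45,0,0,0,9.5,27.5,1]]]' | grep -E 'pos|rot'
python3 -c "
from h import *
goto([.5626,-.303,.22],-1)
g=grab_frame('top')['color'][140:320,20:200,::-1]
cv2.imwrite('pics/p2.png',cv2.resize(g,None,fx=3,fy=3,interpolation=cv2.INTER_CUBIC))"
```

```text
eef_pos: [0.5171, -0.0174, 0.28]
eef_rot: [1.876, 0.588, -1.876]
turn [35.7 -0.   0.1] (other [-144.   -0.   -0.] ) shift cm [ 5.97 26.07 12.53]
```

View pics/p2.png

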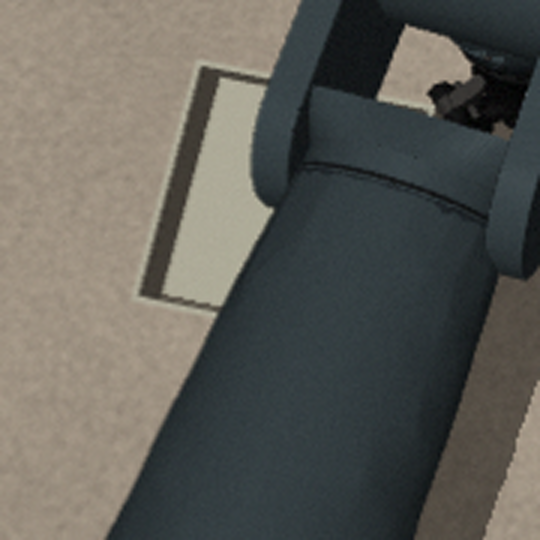

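The arm hides most of the pan in this view, so I'll check it once it's clear. Carrying R back to its pad.

```bash
python3 -m jog '[[[4,0,0,0,2,1,1],[8,0,0,0.5,5,2.5,1],[12,0,0,1,8,4,1],[16,0,0,1.5,11,5.4,1],[20,0,0,2,14,6.8,1],[24,0,0,2.5,17,8.2,1],[28,0,0,3,20,9.6,1],[32,0,0,4,23,11,1],[35.7,0,0,5,26.07,12.5,1],[35.7,0,0,6,26.07,12.5,1],[35.7,0,0,6,26.07,12.5,1],[35.7,0,0,6,26.07,12.5,1]]]' | grep -E 'pos|rot|force'
python3 -m jog '[[[0,0,0,0,0,0,1],[0,0,0,0,0,0,1],[0,0,0,0,0,0,1],[0,0,0,0,0,0,1]]]'
python3 -c "
from h import *
goto([.5626,-.303,.0385],-1)"
```

```text
eef_pos: [0.5643, -0.2989, 0.2195]
eef_rot: [-2.213, 0.01, 2.216]
ft_force: [-0.2, -0.0, -1.3]
clock: 26.03
eef_pos: [0.565, -0.2998, 0.2212]
eef_rot: [-2.217, 0.014, 2.215]
ft_force: [-0.6, 0.4, -1.8]
gripper_width: 0.0603
turn [ 0.3 -0.1 -0. ] (other [-180.    0.   -0.] ) shift cm [18.27  0.31  0.25]
```

```bash
python3 -m jog '[[[0,0,0,3,0,0,1],[0,0,0,6,0.2,0.2,1],[0,0,0,9,0.3,0.2,1],[0,0,0,12,0.3,0.2,1],[0,0,0,14.5,0.3,0.2,1],[0,0,0,16,0.3,0.2,1],[0,0,0,17,0.3,0.2,1],[0,0,0,17.5,0.3,0.2,1],[0,0,0,17.9,0.3,0.2,1],[0,0,0,18,0.3,0.2,1],[0,0,0,18,0.3,0.2,1],[0,0,0,18,0.3,0.2,1]]]'
python3 -m jog '[[[0,0,0,0,0,0,1],[0,0,0,0,0,0,1],[0,0,0,0.1,0,0,1],[0,0,0,0.1,0,0,1]]]'
```

```text
clock: 27.03
eef_pos: [0.5634, -0.304, 0.0418]
eef_rot: [-2.218, 0.016, 2.214]
ft_force: [0.0, -0.4, -1.6]
gripper_width: 0.0602
clock: 27.37
eef_pos: [0.563, -0.3038, 0.0408]
eef_rot: [-2.216, 0.015, 2.215]
ft_force: [-3.0, 1.3, 4.8]
gripper_width: 0.0601
```

Contact is felt at +4.8 N, so the tin is standing. Releasing and lifting, then moving away for a clear view.

```bash
python3 -m jog '[[[0,0,0,0,0,0,0],[0,0,0,0,0,0,0],[0,0,0,0,0,0,0],[0,0,0,0,0,0,0],[0,0,0,0,0,0,0],[0,0,0,-3,0,0,0],[0,0,0,-6,0,0,0],[0,0,0,-9,0,0,0],[0,0,0,-12,0,0,0],[0,0,0,-15,0,0,0],[0,0,0,-18,0,0,0],[0,0,0,-18,0,0,0]]]' | grep -E pos
python3 -m jog '[[[0,0,0,0,3,2,0],[0,0,0,0,6,5,0],[0,0,0,0,9,8,0],[0,0,0,0,12,11,0],[0,0,0,0,15,14,0],[0,0,0,0,18,17,0],[0,0,0,0,21,20,0],[0,0,0,0,24,23,0],[0,0,0,0,27,26,0],[0,0,0,0,27,26,0],[0,0,0,0,27,26,0],[0,0,0,0,27,26,0]]]'
python3 - <<'E'
from h import *
f=grab_frame('top');P=cloud(f);Z=P[...,2]
n,l,st,c=cv2.connectedComponentsWithStats(((Z>.08)&(Z<.105)).astype(np.uint8))
for i in range(1,n):
    if st[i,4]<300: continue
    q=P[l==i];r=cv2.minAreaRect((q[:,:2]*1000).astype(np.float32));print(np.round(c[i]),np.round(r[0],1),np.round(r[1],1),r[2],np.median(q[:,2]),np.std(q[:,2]))
q=P[185:235,90:140].reshape(-1,3);print('floor z',np.percentile(q[:,2],[20,50,80]))
g=grab_frame('scene')['color'][60:300,140:460,::-1]
a=cv2.resize(f['color'][60:300,:400,::-1],(800,480))
cv2.imwrite('pics/e1.png',a)
cv2.imwrite('pics/e2.png',cv2.resize(np.hstack([f['color'][150:260,60:180,::-1],g[40:150,140:300]]),None,fx=2.8,fy=2.8,interpolation=cv2.INTER_CUBIC))
E
```

```text
eef_pos: [0.5655, -0.3057, 0.2276]
clock: 29.37
eef_pos: [0.2991, -0.5697, 0.2187]
eef_rot: [-2.214, 0.014, 2.214]
ft_force: [-0.1, -0.3, 0.4]
gripper_width: 0.0856
[218. 105.] [726.8  -7.7] [48.  48.5] 66.82865905761719 0.10001716412457906 0.0038264270547750385
[485. 146.] [ 635.2 -669.4] [ 78.2 184.8] 66.95690155029297 0.08879785286306147 0.003682178943820745
[417. 145.] [ 641.1 -504.1] [63.5 96.1] 27.927330017089844 0.09059753494785877 0.0022176974294390236
[337. 175.] [ 560.  -304.6] [62.3 94.7] 89.54045104980469 0.0924609731785388 0.0024836273041931155
[113. 206.] [465.6 230.4] [203.1 200.7] 80.22322845458984 0.09202589408265571 0.004154366691456476
[256. 186.] [ 527.4 -107. ] [64.6 93.4] 89.89970397949219 0.09230000633601493 0.002015785751706928
[290. 287.] [ 288.  -192.9] [93.5 64.3] 61.535057067871094 0.09006377651634212 0.0017653408465552823
[363. 299.] [ 266.3 -362.4] [94.1 64.9] 41.32954788208008 0.09020071246599026 0.001901029822264131
floor z [nan nan nan]
```

View pics/e1.png

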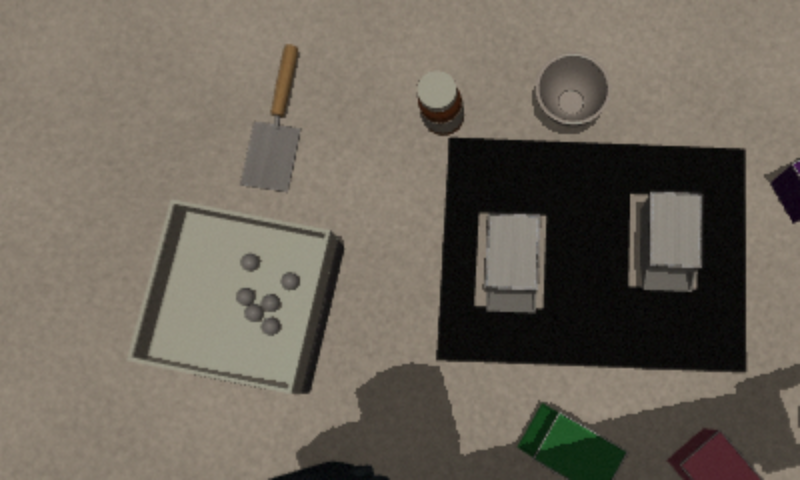

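View pics/e2.png

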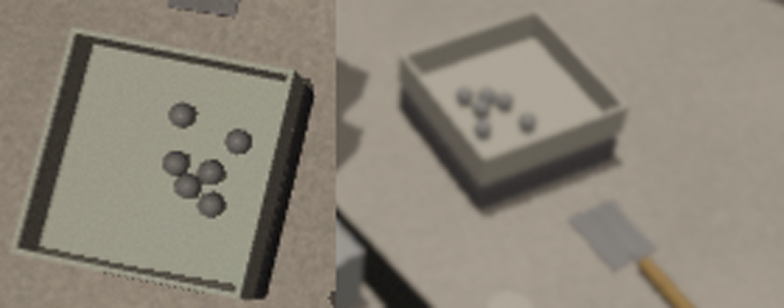

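Six balls lie in the pan at (250,262), (290,280), (246,297), (271,303), (254,313) and (271,326) in e1. The pan rim has sunk from 0.098 to 0.092 m. Both tins stand upright on their pads and the bystanders haven't moved.

```bash
python3 -c "
from h import *
print(hand_in())"
```

```text
the job is handed in; nothing more can be done
None
```

The job is handed in at about 29.5 s on the robot's clock, and my last checks agree that it is done; `hand_in()` gives no verdict.

- **Finding the full tin:** I lifted the left tin, tilted it 24° and held it still. It weighed about 2.4 N (≈240 g), so I took it as the one-ball tin and put it back. The right tin weighed about 4.2 N, so that was the full one.
- **Pouring:** I poured the right tin sideways over the pan, tilting it to 73°. Its weight dropped by about 2.6 N, which matches six balls. I then stood it back on its pad.
- **Last checks:**
    - Both final views show six balls in the pan and none outside.
    - The pan rim sits about 6 mm lower than at the start.
    - Both tins stand upright with their tops at z ≈ 0.092 m, within about 4 mm of where they started.
    - The jar measured unmoved, the mortar and spatula look unmoved, and the gripper is clear of everything.
- **Failed or rough readings:** One depth reading of the pan floor returned no value, so I used the rim height instead. Force readings scattered by about ±0.7 N, so the weights are averages.

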